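# Stand the leaf plaque in the viewing stand

### The arm

A 7-joint arm with a two-finger parallel gripper is mounted at the origin on the work surface. World frame = base frame: x ahead of the robot, y to its left, z up, the work surface at z = 0. Lengths are in m, angles in rad, forces in N, time in s.
With the tool pointing down it reaches from about 0.4 to 0.85 m from the base axis. Payload 10.4 kg.
Tool frame: the origin (TCP) lies midway between the tips of the shut fingers; the grasp point (between the pads) lies 19 mm behind it; z points along the fingers, x is the direction in which the jaws open and shut, and the axes are right-handed (so a half turn about z gives the same grasp; the last joint's range is limited). The gripper opens to 87 mm and grips with 3 to 60 N. Pads are 19 mm wide; open, the fingers measure 117 mm over their backs; the gripper's body (75 mm by 190 mm) begins 51 mm behind the grasp point.
Start: joints at [-1.257, 0.332, -0.065, 1.46, 0.022, 1.35, -0.088], TCP at [0.207, 0.59, 0.223] pointing down, gripper open.
Joint ranges: [-2.6, 2.6], [-0.5, 2.12], [-1.47, 1.34], [0.16, 2.42], [-1.27, 4.41], [0.06, 2.06], [-2.6, 2.6]. Speed limits (rad/s): [2.22, 2.22, 2.79, 2.79, 3.14, 3.14, 3.14].

### API

Orientations are given as a unit quaternion [x, y, z, w].
In Python, from bench import r gives the robot as it stands. The module is installed in compiled form; this text tells all that it offers.
- The arm moves only by the tool play_rows, never from a script. Its argument "commands" is a list of rows, each a list of 7 numbers: the shift along the world's x, y, z in cm, then the turn, a rotation vector about the world's x, y, z in rad, then the finger opening in cm, from 0 to 8.7. A call has 1 to 20 rows; each row shifts and turns the commanded pose from where the row before left it; what a row does not reach is not made up. A row lasts 1/8 s, in which the tool goes at most 62.5 mm and 10.7 degrees, less where a joint would pass 70% of its speed; a pose out of reach is approached as far as the arm can. A call is refused whole if a number of a shift passes 6.25 or a number of a turn 0.188, either way. A call with a gripper value outside its range is refused whole. The fingers move at their own pace and stop on an object; "grip_force" is the grip in N (left out, the last holds). Time passes only in rows, so rows that do not move let the fingers close. It gives the time, the measured TCP pose, the force and the opening at its end, in the units of the state.
- r.read_state(): the state, without advancing time (a new reading comes with each control period).
- r.camera(name): name is "side" or "top" or "wrist"; returns a dict with "img" (384x512x3 uint8, red, green, blue), "K" (3x3 intrinsics, pixels), "camera_from_world" (4x4, takes a point from world to camera coordinates). Camera axes: x right, y down, z forward; pixel columns grow to the right and rows downward; lengths in m; the calibration is good to about 2 mm. A picture is of the moment at which its call begins. There is no depth.
- r.close_job(): hands the job in, once; it reports no verdict.
The state is a dict: "time": time; "joint_positions": joint angles; "joint_vel": joint speeds; "joint_torque": joint torques, N m; "ee_pos": TCP position; "eef_rot": TCP orientation; "ft_force": force on the tool from outside, world axes, zero at the start; "torque": the same for the moment, N m; "width": finger opening in m.
Only numpy, scipy, OpenCV 4.12 (cv2) and the standard library are available. Lean on these libraries where they do the work, as an engineer would, in place of code of your own. Each camera call takes 0.05 s, during which the arm holds its last target. There are 200 camera calls.

### The job

Put the big pressed-leaf plaque up for the class: take it from its sloping easel and, still leaning about as it leans there, set its bottom edge into the slot of the grey viewing stand, then swing it upright so that it stands fully down in the slot with its whole width in it. Leave the flower and fern plaques where they are on their easels, and let go.

Things in the scene. Friction and masses are not known exactly. Their poses are not given: they have to be found in the camera images.
- leaf_plaque_center (a point): Centre of the leaf plaque, the one to move: cream resin plate 90 mm wide, 120 tall, 10 thick, about 130 g, with one broad pointed leaf; the only one both wide and tall. Axes: x through the thickness, y along the width, z from bottom edge to top edge. It starts on a fixed plywood easel, leaning 0.5 rad (29 deg) from vertical, top towards the robot (x points away from the robot and up).
- leaf_plaque_foot (a point): Middle of the leaf plaque's bottom edge, 60 mm below its centre along its z; same axes. On the easel it lies 22 mm above the table on a ledge; a board behind the robot-side face reaches 52 mm up the plaque. The upper 65 mm are free on both faces to be pinched across the thickness, fingers pointing down along the lean; the plaque draws straight out along its z.
- slot (a point): Middle of the slot's floor, 8 mm above the table, in the fixed grey stand. x: across the slot, away from the robot; y along it; z up. Slot 130 mm long, ends open, 13 wide. Near wall straight to 16 mm above the floor, then flared 45 deg to 27 mm (mouth 24 wide). Far wall vertical to 28 mm, then two backrest posts to 64 mm. A plaque leaning to the robot is swung up away from it and stands by itself.
- flower_plaque_center (a point): Centre of the flower plaque, to be left alone: same resin, 90 mm wide but only 85 mm tall, 10 mm thick, with a five-petalled flower; it leans on a like easel. Axes as for the leaf plaque.
- fern_plaque_center (a point): Centre of the fern plaque, to be left alone: same resin, 120 mm tall but only 60 mm wide, 10 mm thick, with a fern frond; it leans on a like easel. Axes as for the leaf plaque.
Mind the look-alikes: they are no part of the job. What is shaped like the part that bears leaf_plaque_center but blue or red is not meant.

How it is judged:
By the outcome, as a careful person would: the job done as asked, in the order asked, and still so for the second after the job is handed in, with the robot touching nothing.
It also fails if it takes over 45 s, if anything falls off the work surface, if the arm or the gripper's body presses on something with over 40 N, if the wrist force passes 120 N, or if a joint passes its speed limit or range.

## Working session

There is one attempt and no reset: what is moved stays moved. The work goes in short steps, Python scripts to look and compute and a tool call to move; the robot and the scene stay as the last step left them, time stands still between calls to the robot, and variables do not carry over. Pictures are saved under pics/ and viewed, about 8 in all and at most 12, crops included, and the job is handed in when it is done.

Besides the shell and the picture viewer there is one more tool, called after "Request:" as name(argument=value, ...), one argument or row to a line, values as JSON. play_rows: Moves the arm, as the interface text tells. Its arguments: {"type":"object","properties":{"commands":{"type":"array","items":{"type":"array","items":{"type":"number"}}},"grip_force":{"type":"number"}},"required":["commands"]}

```bash
mkdir -p pics; cat > h.py <<'E'
import numpy as np, cv2
from bench import r
def save(n,f,crop=None):
    c=r.camera(n); im=c["img"][:,:,::-1]
    if crop: u0,v0,u1,v1,s=crop; im=cv2.resize(im[v0:v1,u0:u1],None,fx=s,fy=s,interpolation=cv2.INTER_CUBIC)
    cv2.imwrite("pics/"+f,im); return c
def ray(c,uv):
    T=c["camera_from_world"];R=T[:3,:3];o=-R.T@T[:3,3]
    d=R.T@np.linalg.solve(c["K"],[uv[0],uv[1],1]); return o,d
def onz(c,uv,z):
    o,d=ray(c,uv); return o+d*(z-o[2])/d[2]
def tri(c1,a,c2,b):
    A=[];y=[]
    for c,p in((c1,a),(c2,b)):
        o,d=ray(c,p);d=d/np.linalg.norm(d);P=np.eye(3)-np.outer(d,d);A.append(P);y.append(P@o)
    A=np.vstack(A);y=np.hstack(y);x=np.linalg.lstsq(A,y,rcond=None)[0];return x,np.linalg.norm(A@x-y)
def proj(c,p):
    q=c["camera_from_world"]@np.r_[p,1];q=c["K"]@q[:3];return q[:2]/q[2]
E
python3 - <<'E'
from h import *
np.set_printoptions(precision=3,suppress=True)
cs={n:r.camera(n) for n in("side","top")}
im=np.vstack([cs[n]["img"][:,:,::-1] for n in cs]) 
for n in cs:
    cv2.imwrite(f"pics/{n}0.png",cv2.resize(cs[n]["img"][:,:,::-1],(800,600),interpolation=cv2.INTER_CUBIC))
    T=cs[n]["camera_from_world"];print(n,-T[:3,:3].T@T[:3,3],T[:3,:3],cs[n]["K"][0])
print(r.read_state())
E
```

```text
side [ 0.523 -0.751  1.024] [[ 0.998 -0.065  0.009]
 [-0.042 -0.74  -0.672]
 [ 0.05   0.67  -0.741]] [353.036   0.    256.299]
top [0.471 0.129 1.413] [[-0.021 -1.     0.004]
 [-0.998  0.021 -0.064]
 [ 0.064 -0.006 -0.998]] [410.869   0.    254.818]
{'time': 0.1, 'joint_positions': array([-1.257,  0.333, -0.065,  1.461,  0.022,  1.35 , -0.089]), 'joint_vel': array([-0.001, -0.   ,  0.   , -0.   ,  0.   ,  0.   , -0.   ]), 'joint_torque': array([  0.001, -62.454,   0.024, -39.072,  -0.062,   0.036,   0.   ]), 'ee_pos': array([0.206, 0.59 , 0.222]), 'eef_rot': array([ 0.816,  0.579, -0.001,  0.   ]), 'ft_force': array([-0.103, -1.154,  1.265]), 'torque': array([-0.042,  0.028,  0.012]), 'width': 0.08709241235875873}
```

View pics/side0.png

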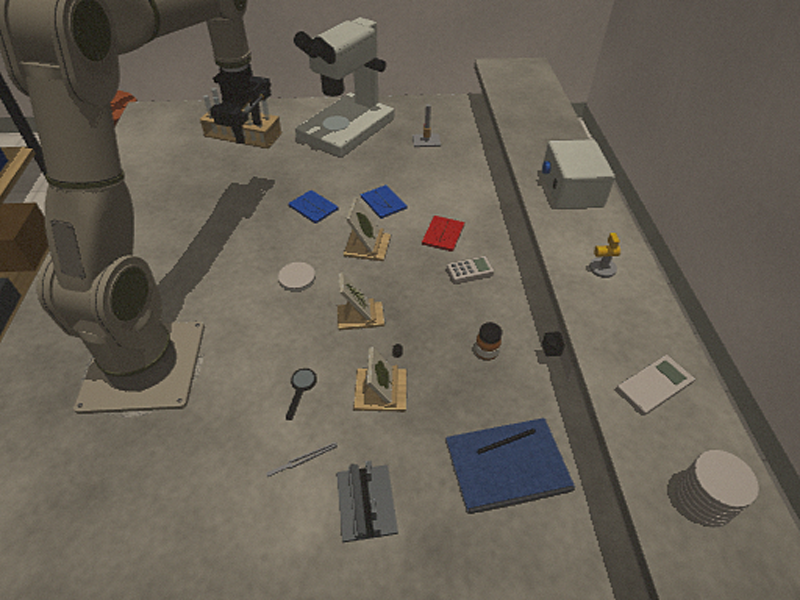

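View pics/top0.png

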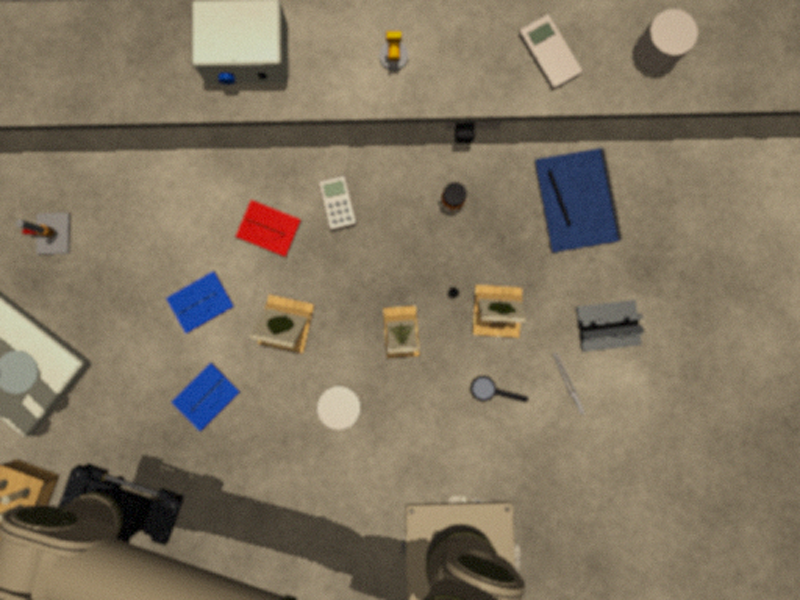

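The overview shows three easels in the top view (800 px scale): left (282,325), middle (402,333, narrow, so the fern) and right (498,308). The stand is at (609,326). The left and right plaques need zoomed crops to tell apart.

```bash
python3 - <<'E'
from h import *
t=r.camera("top")["img"][:,:,::-1]; s=r.camera("side")["img"][:,:,::-1]
f=lambda im,u0,v0,u1,v1,k:cv2.convertScaleAbs(cv2.resize(im[v0:v1,u0:u1],(int((u1-u0)*k),int((v1-v0)*k)),interpolation=cv2.INTER_CUBIC),alpha=1.5)
a=f(t,155,180,215,235,6.5); b=f(t,355,180,415,235,6.5)
c=f(s,210,120,262,170,7); d=f(s,210,215,270,265,6)
top=np.hstack([a,b]); top=cv2.resize(top,(780,357))
bot=np.hstack([cv2.resize(c,(390,240)),cv2.resize(d,(390,240))])
cv2.imwrite("pics/crop1.png",np.vstack([top,bot]))
E
```

```text
(no output)
```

View pics/crop1.png

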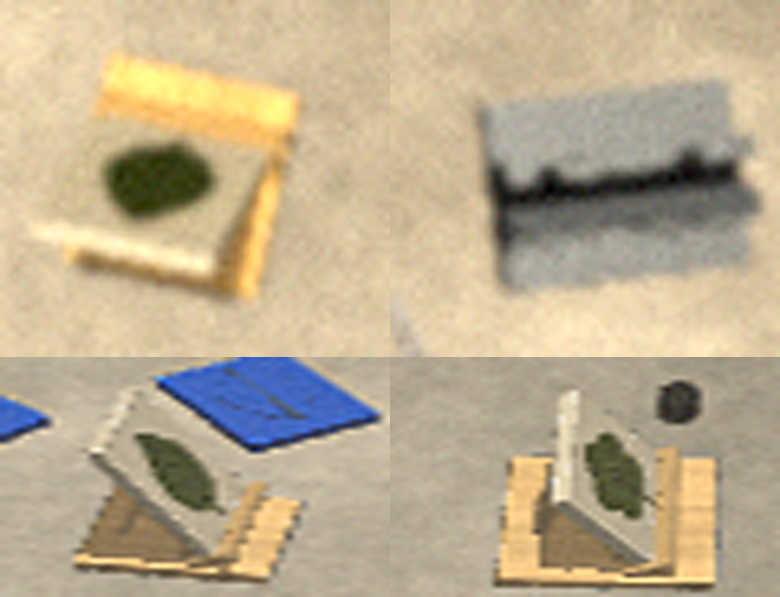

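The left plaque is the leaf: it is tall, and wide with one pointed leaf. The right one is short with a petalled flower. Next I measure the leaf plaque and slot roughly.

```bash
python3 - <<'E'
from h import *
np.set_printoptions(precision=4,suppress=True)
t=r.camera("top");s=r.camera("side")
def green(c,u0,v0,u1,v1):
    h=c["img"][v0:v1,u0:u1].astype(int);m=((h[...,1]-h[...,2]>8)&(h.sum(2)<200)&(h[...,1]>=h[...,0])).astype(np.uint8)
    M=cv2.moments(m,True);print(M["m00"]);return M["m10"]/M["m00"]+u0,M["m01"]/M["m00"]+v0
a=green(t,160,195,205,225);b=green(s,222,130,245,162);print(a,b,tri(t,a,s,b))
# corners from crop1
k=lambda u,v:(u/6.5+155-.5+.5/6.5,v/6.5+180-.5)
for n,p,z in(("topedge L",k(35,232),.127),("topedge R",k(213,272),.127),("base fl",k(110,52),.01),("base fr",k(298,92),.01),("base nr",k(250,298),.01)):print(n,onz(t,p,z))
k2=lambda u,v:k(u-390+200*6.5,v)
for n,p in(("st fl",(484,103)),("st fr",(728,83)),("st nl",(508,290)),("st nr",(750,262))):print(n,onz(t,k2(*p),.008))
for n,p in(("slot line l",(505,196)),("slot r",(738,172))):print(n,onz(t,k2(*p),.03))
E
```

```text
101.0
71.0
(178.89108910891088, 207.3861386138614) (233.26760563380282, 143.77464788732394) (array([0.5075, 0.37  , 0.0711]), np.float64(0.00237324472423097))
topedge L [0.4813 0.4191 0.127 ]
topedge R [0.4603 0.3339 0.127 ]
base fl [0.5759 0.4055 0.01  ]
base fr [0.5527 0.307  0.01  ]
base nr [0.4454 0.3334 0.01  ]
st fl [ 0.535  -0.2701  0.008 ]
st fr [ 0.5429 -0.3994  0.008 ]
st nl [ 0.4366 -0.2789  0.008 ]
st nr [ 0.4485 -0.4068  0.008 ]
slot line l [ 0.4856 -0.2729  0.03  ]
slot r [ 0.4955 -0.3942  0.03  ]
```

```bash
cat >> h.py <<'E'
from scipy.spatial.transform import Rotation as Ro
def axes(yaw,lean):
    f=np.array([np.cos(yaw),np.sin(yaw),0]);z=np.array([0,0,1.])
    zp=-np.sin(lean)*f+np.cos(lean)*z; xp=np.cos(lean)*f+np.sin(lean)*z
    return xp,np.cross(zp,xp),zp
def tool(yaw,lean):
    xp,yp,zp=axes(yaw,lean);return Ro.from_matrix(np.c_[xp,np.cross(-zp,xp),-zp])
def delta(pos,R):
    s=r.read_state();dr=(R*Ro.from_quat(s["eef_rot"]).inv()).as_rotvec()
    return np.round((np.array(pos)-s["ee_pos"])*100,2),np.round(dr,4)
E
python3 - <<'E'
from h import *
c=np.array([.504,.370,.0747]);zp=axes(-.238,.5)[2]
print(delta(c+.16*zp,tool(-.238,.5)),c+.16*zp)
E
```

```text
(array([ 22.3 , -20.17,  -0.72]), array([ 0.2616, -0.4812, -1.4388])) [0.4294542  0.38808466 0.21511321]
```

Request:
play_rows(
  commands=[
    [0.8, -0.7, 2, 0.0218, -0.0401, -0.1199, 8.7],
    [1.9, -1.7, 2, 0.0218, -0.0401, -0.1199, 8.7],
    [1.9, -1.7, 0, 0.0218, -0.0401, -0.1199, 8.7],
    [1.9, -1.7, 0, 0.0218, -0.0401, -0.1199, 8.7],
    [1.9, -1.7, 0, 0.0218, -0.0401, -0.1199, 8.7],
    [1.9, -1.7, 0, 0.0218, -0.0401, -0.1199, 8.7],
    [1.9, -1.7, 0, 0.0218, -0.0401, -0.1199, 8.7],
    [1.9, -1.7, 0, 0.0218, -0.0401, -0.1199, 8.7],
    [1.9, -1.7, 0, 0.0218, -0.0401, -0.1199, 8.7],
    [2.1, -1.9, -1.6, 0.0218, -0.0401, -0.1199, 8.7],
    [2.1, -1.9, -1.6, 0.0218, -0.0401, -0.1199, 8.7],
    [2.1, -1.9, -1.6, 0.0218, -0.0401, -0.1199, 8.7],
    [0, 0, 0, 0, 0, 0, 8.7],
  ],
)

```text
time: 1.92
ee_pos: [0.43, 0.3881, 0.2132]
eef_rot: [0.962, -0.116, 0.246, 0.031]
ft_force: [-0.9, 0.5, 0.9]
width: 0.0868
```

```bash
python3 - <<'E'
from h import *
np.set_printoptions(precision=4,suppress=True)
c=np.array([.504,.370,.0747]);zp=axes(-.238,.5)[2]
print(delta(c+.16*zp,tool(-.238,.5)),r.read_state()["joint_positions"])
w=r.camera("wrist");cv2.imwrite("pics/w1.png",w["img"][:,:,::-1]);T=w["camera_from_world"]
print(-T[:3,:3].T@T[:3,3],T[2,:3])
x,y,z=axes(-.238,.5)
for a in(-5,5):
  for b in(-45,45):
    for d in(60,-60): print(a,b,d,proj(w,c+(a*x+b*y+d*z)/1000))
np.savez("w1.npz",**w)
E
```

```text
(array([-0.05, -0.  ,  0.19]), array([ 0.0029, -0.0005,  0.0022])) [-1.2531  0.1026  0.1569  1.8523  0.526   1.125  -1.5533]
[0.3716 0.4769 0.3548] [ 0.3861 -0.3693 -0.8453]
-5 -45 60 [248.6247 234.4885]
-5 -45 -60 [249.8357 199.3877]
-5 45 60 [248.2181 144.9068]
-5 45 -60 [249.6333 135.2972]
5 -45 60 [258.4987 234.4861]
5 -45 -60 [256.8357 199.3864]
5 45 60 [259.0163 144.9058]
5 45 -60 [257.0855 135.2966]
```

View pics/w1.png

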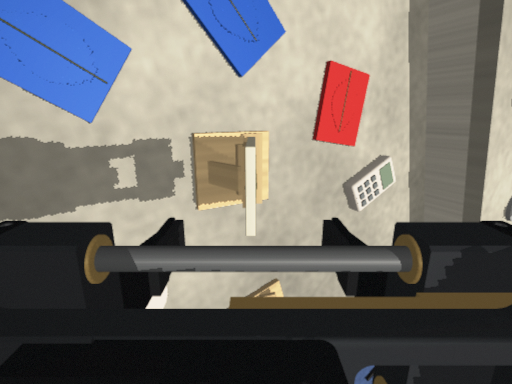

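The plaque's top edge shows as a bright bar at columns 245–256, rows 137–236, about 3 px left of the prediction. I'll measure it with a mask.

```bash
python3 - <<'E'
from h import *
np.set_printoptions(precision=4,suppress=True)
w=dict(np.load("w1.npz"));im=w["img"].astype(int)
for v in range(132,240,8): print(v,[int(x) for x in np.where((im[v,230:275].min(1)>120)&(im[v,230:275,0]-im[v,230:275,2]<45))[0]+230][:1],[int(x) for x in np.where((im[v,230:275].min(1)>120)&(im[v,230:275,0]-im[v,230:275,2]<45))[0]+230][-1:])
print(im[134:150:2,250],im[228:240:2,251],im[180,238:266])
E
```

```text
132 [270] [274]
140 [269] [274]
148 [245] [274]
156 [245] [274]
164 [245] [274]
172 [245] [274]
180 [245] [274]
188 [246] [274]
196 [246] [274]
204 [235] [274]
212 [230] [274]
220 [230] [274]
228 [230] [274]
236 [230] [274]
[[230 203 146]
 [209 180 132]
 [114 110  96]
 [115 111  96]
 [115 111  96]
 [114 110  95]
 [155 149 129]
 [241 236 217]] [[239 234 212]
 [239 234 213]
 [239 234 212]
 [239 234 212]
 [184 177 157]
 [177 171 152]] [[134 115  83]
 [140 120  87]
 [139 119  86]
 [141 120  86]
 [143 122  88]
 [141 121  87]
 [142 121  87]
 [169 158 132]
 [224 218 190]
 [238 233 211]
 [239 234 212]
 [240 235 214]
 [240 235 214]
 [241 236 215]
 [240 236 215]
 [241 236 216]
 [242 237 218]
 [199 193 163]
 [167 149 108]
 [216 186 133]
 [228 200 144]
 [229 201 144]
 [231 203 146]
 [232 205 148]
 [237 212 154]
 [240 218 157]
 [240 218 157]
 [240 217 156]]
```

```bash
python3 - <<'E'
from h import *
np.set_printoptions(precision=4,suppress=True)
w=dict(np.load("w1.npz"));im=w["img"].astype(int)
m=(im[...,2]>185).astype(np.uint8);m[:, :235]=0;m[:,268:]=0;m[:130]=0;m[240:]=0
n,l,st,ce=cv2.connectedComponentsWithStats(m);i=1+st[1:,4].argmax();print(st[i],ce[i])
pts=np.argwhere(l==i)[:,::-1].astype(np.float32);R=cv2.minAreaRect(pts);print(R)
bx=cv2.boxPoints(R);bx=bx[bx[:,1].argsort()];a,b=bx[:2].mean(0),bx[2:].mean(0);a[1]-=.5;b[1]+=.5
zt=.0747+.06*np.cos(.5)
A,B=onz(w,a,zt),onz(w,b,zt);print(a,b,A,B,np.linalg.norm(A-B)); d=A-B;yaw=np.arctan2(-d[0],d[1]);print("yaw",yaw)
x,y,z=axes(yaw,.5);c=(A+B)/2-.06*z;print("centre",c)
print(delta(c+.13*z,tool(yaw,.5)),delta(c+.016*z,tool(yaw,.5)))
E
```

```text
[246 147   9  89 767] [250.1773 190.0652]
((250.0, 191.0), (88.0, 8.0), 90.0)
[250.  146.5] [250.  235.5] [0.4827 0.4202 0.1274] [0.4614 0.3338 0.1274] 0.08895471164246975
yaw -0.2412412758874302
centre [0.5    0.3701 0.0747]
(array([ 1.01, -0.47, -2.55]), array([ 0.0014, -0.0006, -0.0045])) (array([  6.32,  -1.78, -12.55]), array([ 0.0014, -0.0006, -0.0045]))
```

Request:
play_rows(
  commands=[
    [1.0, -0.47, -2.55, 0.001, 0, -0.004, 8.7],
    [0.66, -0.16, -1.25, 0, 0, 0, 8.7],
    [0.66, -0.16, -1.25, 0, 0, 0, 8.7],
    [0.66, -0.16, -1.25, 0, 0, 0, 8.7],
    [0.66, -0.16, -1.25, 0, 0, 0, 8.7],
    [0.66, -0.16, -1.25, 0, 0, 0, 8.7],
    [0.66, -0.16, -1.25, 0, 0, 0, 8.7],
    [0.66, -0.16, -1.25, 0, 0, 0, 8.7],
    [0.66, -0.16, -1.25, 0, 0, 0, 8.7],
    [0, 0, 0, 0, 0, 0, 8.7],
  ],
)

```text
time: 3.22
ee_pos: [0.4925, 0.3714, 0.0879]
eef_rot: [0.962, -0.117, 0.245, 0.03]
ft_force: [-0.8, -0.2, 0.7]
width: 0.0869
```

```bash
python3 - <<'E'
from h import *
c=np.array([.5,.3701,.0747]);z=axes(-.2412,.5)[2];print(delta(c+.016*z,tool(-.2412,.5)))
E
```

```text
(array([0.01, 0.05, 0.09]), array([ 0.001 , -0.0003,  0.0017]))
```

Request:
play_rows(
  commands=[
    [0, 0, 0, 0, 0, 0, 2],
    [0, 0, 0, 0, 0, 0, 2],
    [0, 0, 0, 0, 0, 0, 2],
    [0, 0, 0, 0, 0, 0, 2],
    [0, 0, 0, 0, 0, 0, 0],
    [0, 0, 0, 0, 0, 0, 0],
    [0, 0, 0, 0, 0, 0, 0],
    [0, 0, 0, 0, 0, 0, 0],
  ],
  grip_force=35,
)

```text
time: 4.22
ee_pos: [0.4923, 0.3724, 0.0891]
eef_rot: [0.962, -0.117, 0.246, 0.029]
ft_force: [0.5, 0.4, 0.8]
width: 0.0148
```

Request:
play_rows(
  commands=[
    [0, 0, 0, 0, 0, 0, 0],
    [0, 0, 0, 0, 0, 0, 0],
    [0, 0, 0, 0, 0, 0, 0],
  ],
)

```text
time: 4.6
ee_pos: [0.493, 0.3722, 0.0894]
eef_rot: [0.962, -0.117, 0.246, 0.029]
ft_force: [4.9, -0.8, 1.1]
width: 0.0097
```

Gripped: the width of 9.7 mm matches the 10 mm plate. Next I draw it out along the lean and lift.

Request:
play_rows(
  commands=[
    [-0.35, 0.085, 0.66, 0, 0, 0, 0],
    [-0.7, 0.17, 1.32, 0, 0, 0, 0],
    [-0.7, 0.17, 1.32, 0, 0, 0, 0],
    [-0.7, 0.17, 1.32, 0, 0, 0, 0],
    [-0.7, 0.17, 1.32, 0, 0, 0, 0],
    [-0.7, 0.17, 1.32, 0, 0, 0, 0],
    [-0.7, 0.17, 1.32, 0, 0, 0, 0],
    [-0.7, 0.17, 1.32, 0, 0, 0, 0],
    [-0.35, 0, 2.2, 0, 0, 0, 0],
    [0, 0, 2.5, 0, 0, 0, 0],
    [0, 0, 2.3, 0, 0, 0, 0],
    [0, 0, 0, 0, 0, 0, 0],
  ],
)

```text
time: 6.1
ee_pos: [0.4365, 0.386, 0.26]
eef_rot: [0.962, -0.117, 0.246, 0.028]
ft_force: [-0.0, -0.3, -1.4]
width: 0.0098
```

Request:
play_rows(
  commands=[
    [0.9, -2.3, 0, 0, 0, 0.01, 0],
    [0.9, -4.6, 0, 0, 0, 0.02, 0],
    [0.9, -4.6, 0, 0, 0, 0.02, 0],
    [0.9, -4.6, 0, 0, 0, 0.02, 0],
    [0.9, -4.6, 0, 0, 0, 0.02, 0],
    [0.9, -4.6, 0, 0, 0, 0.02, 0],
    [0.9, -4.6, 0, 0, 0, 0.02, 0],
    [0.9, -4.6, 0, 0, 0, 0.02, 0],
    [-1.3, -4.6, 0, 0, 0, 0.02, 0],
    [-1.3, -4.6, 0, 0, 0, 0.02, 0],
    [-1.3, -4.6, 0, 0, 0, 0.02, 0],
    [-1.3, -4.6, 0, 0, 0, 0.02, 0],
    [-1.3, -4.6, 0, 0, 0, 0.02, 0],
    [-1.3, -4.6, 0, 0, 0, 0.02, 0],
    [-1.3, -4.6, 0, 0, 0, 0.02, 0],
    [-1.3, -4.6, -2, 0, 0, 0.02, 0],
    [0, -1.7, -2.5, 0, 0, 0.006, 0],
    [0, 0, -2.5, 0, 0, 0, 0],
    [0, 0, 0, 0, 0, 0, 0],
    [0, 0, 0, 0, 0, 0, 0],
  ],
)

```text
time: 8.6
ee_pos: [0.4088, -0.3302, 0.1883]
eef_rot: [0.969, 0.033, 0.246, -0.009]
ft_force: [0.1, 0.3, -1.5]
width: 0.0096
```

```bash
python3 - <<'E'
from h import *
np.set_printoptions(precision=4,suppress=True)
s=r.read_state();print(s["ee_pos"],s["joint_positions"],s["ft_force"],delta(s["ee_pos"],tool(.075,.5)))
w=r.camera("wrist");cv2.imwrite("pics/w2.png",w["img"][:,:,::-1]);np.savez("w2.npz",**w)
for p in((.4905,-.3335,.008),(.4905,-.2735,.036),(.4905,-.3935,.036)):print(proj(w,p))
E
```

```text
[ 0.4088 -0.3302  0.1883] [-0.4682 -0.4073  1.1473  2.1134  0.0335  0.836   0.7663] [ 0.0684  0.2829 -1.5402] (array([0., 0., 0.]), array([-0.001 , -0.0026,  0.0061]))
[242.0961 178.5143]
[255.18   133.4453]
[249.37   228.4818]
```

View pics/w2.png

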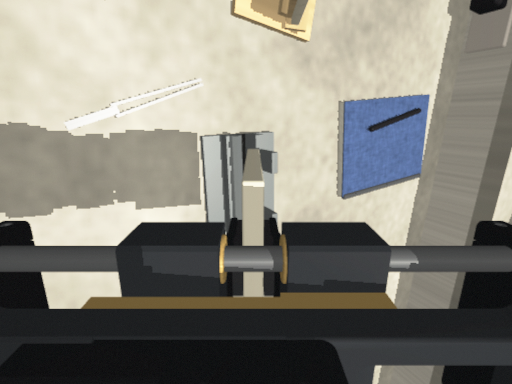

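The stand is at columns 203–275, rows 132–222, partly hidden behind the held plaque. I'll shift the tool to see it clear.

Request:
play_rows(
  commands=[
    [2, -2, 1, 0, 0, -0.006, 0],
    [3, -2, 1, 0, 0, 0, 0],
    [2, -1, 0, 0, 0, 0, 0],
    [0, 0, 0, 0, 0, 0, 0],
    [0, 0, 0, 0, 0, 0, 0],
  ],
)

```text
time: 9.28
ee_pos: [0.4628, -0.3635, 0.2181]
eef_rot: [0.968, 0.027, 0.249, -0.001]
ft_force: [-0.6, -0.8, -1.3]
width: 0.0097
```

```bash
python3 - <<'E'
from h import *
np.set_printoptions(precision=4,suppress=True)
s=r.read_state();print(s["ee_pos"],s["joint_positions"])
w=r.camera("wrist");np.savez("w3.npz",**w)
cv2.imwrite("pics/w3.png",cv2.resize(w["img"][60:240,120:320,::-1],(800,720),interpolation=cv2.INTER_CUBIC)[:600])
E
```

```text
[ 0.4628 -0.3635  0.2181] [-0.7876 -0.4998  1.3392  1.9629  0.241   0.8869  0.5671]
```

View pics/w3.png

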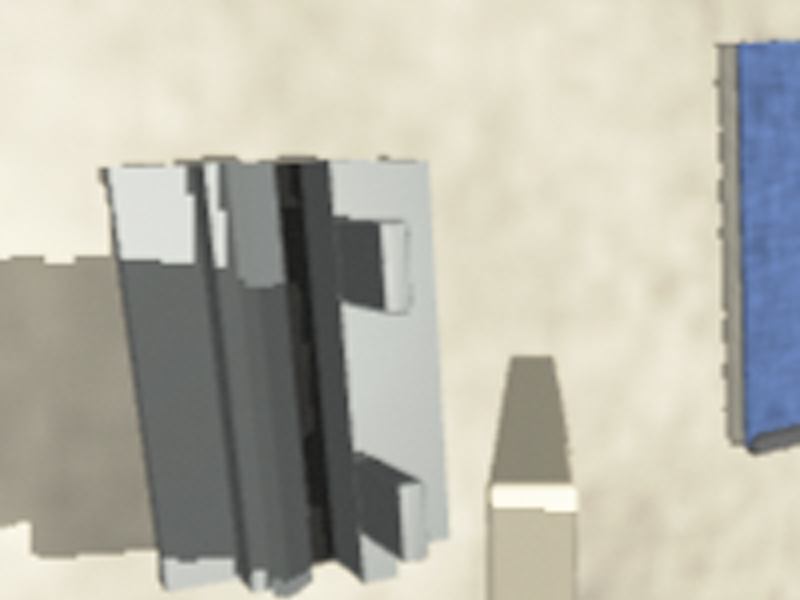

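The crop shows the stand clear of the plaque. The flare band runs x 222→280 at the top end (y 163) and about 265→310 at the bottom end. The far wall's inner top edge runs from (328,163) to (363,580). The joints are close to their limits, so I'll measure before going on.

```bash
python3 - <<'E'
from h import *
np.set_printoptions(precision=4,suppress=True)
w=dict(np.load("w3.npz"))
k=lambda p:(120+p[0]/4-.375,60+p[1]/4-.375)
T=w["camera_from_world"];print("cam",-T[:3,:3].T@T[:3,3])
for n,a,b,z,off in(("farwall",(328,163),(363,580),.036,.0065),("flareR",(277,163),(311,565),.024,-.0065),("flareL",(222,163),(264,575),.035,-.0175)):
    A,B=onz(w,k(a),z),onz(w,k(b),z);d=A-B;yaw=np.arctan2(-d[0],d[1]);m=(A+B)/2
    print(n,A,B,"len",np.linalg.norm(d),"yaw",yaw,"slot",m[:2]-off*np.array([np.cos(yaw),np.sin(yaw)]))
E
```

```text
cam [ 0.3808 -0.2941  0.3588]
farwall [ 0.4904 -0.276   0.036 ] [ 0.5028 -0.4027  0.036 ] len 0.12739542424119418 yaw 0.09732989087171387 slot [ 0.4901 -0.34  ]
flareR [ 0.479  -0.2764  0.024 ] [ 0.4894 -0.3998  0.024 ] len 0.12381485259675816 yaw 0.084244640678264 slot [ 0.4907 -0.3376]
flareL [ 0.4604 -0.2782  0.035 ] [ 0.471  -0.3981  0.035 ] len 0.12037465805236981 yaw 0.08819799263673944 slot [ 0.4831 -0.3366]
```

Request:
play_rows(
  commands=[
    [0, 1, -1, 0, 0, 0, 0],
    [0, 1, -2, 0, 0, 0, 0],
    [0, 0, -2, 0, 0, 0, 0],
    [0, 0, 0, 0, 0, 0, 0],
    [0, 0, 0, 0, 0, 0, 0],
  ],
)

```text
time: 9.95
ee_pos: [0.4596, -0.3377, 0.1737]
eef_rot: [0.968, 0.027, 0.25, 0.003]
ft_force: [0.7, 0.5, 0.3]
width: 0.0097
```

```bash
python3 - <<'E'
from h import *
np.set_printoptions(precision=4,suppress=True)
s=r.read_state();print(s["ee_pos"],s["joint_positions"],delta([.454,-.343,.09],tool(.09,.5)))
E
```

```text
[ 0.4596 -0.3377  0.1737] [-0.7832 -0.4989  1.3382  2.0724  0.2696  0.7765  0.5325] (array([-0.56, -0.53, -8.37]), array([0.0182, 0.0064, 0.0392]))
```

The redundant arm has drifted: j2 and j3 are near their limits. I'll identify a kinematic model from the readings so I can plan a way out.

```bash
cat > kin.py <<'E'
from h import *
from itertools import product
S=[([-1.257,.333,-.065,1.461,.022,1.35,-.089],[.206,.59,.222],[.816,.579,-.001,0]),
([-1.2531,.1026,.1569,1.8523,.526,1.125,-1.5533],[.43,.3881,.2132],[.962,-.116,.246,.031]),
([-.4682,-.4073,1.1473,2.1134,.0335,.836,.7663],[.4088,-.3302,.1883],[.969,.033,.246,-.009]),
([-.7876,-.4998,1.3392,1.9629,.241,.8869,.5671],[.4628,-.3635,.2181],[.968,.027,.249,-.001]),
([-.7832,-.4989,1.3382,2.0724,.2696,.7765,.5325],[.4596,-.3377,.1737],[.968,.027,.25,.003])]
def frames(q,sg):
    R=Ro.identity();F=[]
    for i in range(7):
        R=R*Ro.from_rotvec(sg[i]*q[i]*np.eye(3)[2 if i%2==0 else 1]);F.append(R)
    return F
best=None
for z in product([1,-1],repeat=4):
    sg=[z[0],1,z[1],1,z[2],1,z[3]]
    D=[frames(q,sg)[-1].inv()*Ro.from_quat(e) for q,p,e in S]
    m=Ro.concatenate(D).mean();e=max((m.inv()*d).magnitude() for d in D)
    if best is None or e<best[0]:best=(e,sg,m)
err,sg,RT=best
def rows(q):
    F=[f.as_matrix() for f in frames(q,sg)]
    return np.c_[np.array([0,0,1.]),F[0][:,[0]],F[2][:,[0,2]],F[4][:,[0,2]],F[6][:,2],F[5][:,0]]
A=np.vstack([rows(q) for q,p,e in S]);b=np.hstack([p for q,p,e in S])
L=np.linalg.lstsq(A,b,rcond=1e-4)[0]
def fk(q):return rows(q)@L,frames(q,sg)[-1]*RT
lo=np.array([-2.6,-.5,-1.47,.16,-1.27,.06,-2.6]);hi=np.array([2.6,2.12,1.34,2.42,4.41,2.06,2.6])
if __name__=="__main__":
    np.set_printoptions(precision=4,suppress=True)
    print(err,sg,RT.as_quat(),"L",L,"res",np.abs(A@L-b).max())
    from scipy.optimize import least_squares
    q0=S[-1][0]
    for nm,p,R in(("entry",[.454,-.343,.09],tool(.09,.5)),("up",[.49,-.34,.084],tool(.09,0)),("hover",[.454,-.343,.2],tool(.09,.5))):
        for q3 in(0,.4,.8,1.2):
            def f(q):
                x,Q=fk(q);return np.r_[(x-p)*10,(R*Q.inv()).as_rotvec()*3,(q[2]-q3)*.3]
            s=least_squares(f,np.clip(np.r_[.4,.0,q3,2,.3,.9,.3],lo,hi),bounds=(lo,hi));print(nm,q3,s.x,s.cost)
E
python3 kin.py
```

```text
0.0013369339102160282 [-1, 1, -1, 1, -1, 1, -1] [ 0.0001 -0.0001 -1.      0.    ] L [ 0.1819  0.0129 -0.0851  0.622  -0.1277  0.4398  0.6055 -0.0338] res 0.03861827857202693
entry 0 [ 0.9215  0.0396  0.      2.1869 -0.6443  0.7424  1.4568] 1.035868804069296e-21
entry 0.4 [ 0.5492  0.0509  0.4     2.1787 -0.6714  0.7635  1.4951] 2.7603736866855185e-24
entry 0.8 [ 0.1935  0.0865  0.8     2.163  -0.7246  0.8022  1.5596] 3.9138946035584376e-24
entry 1.2 [-0.0634  0.2295  1.2     2.1221 -0.882   0.9444  1.7413] 7.576233775490798e-24
up 0 [0.6064 0.3047 0.     1.7942 0.0003 1.0427 0.6962] 2.344620135977426e-30
up 0.4 [ 0.306   0.3275  0.4     1.7896 -0.1443  1.0533  0.8486] 4.779417288488877e-19
up 0.8 [ 0.0387  0.4093  0.8     1.7726 -0.3262  1.0978  1.0385] 9.516720636812799e-30
up 1.2 [-0.1281  0.5923  1.2     1.7313 -0.5841  1.2319  1.3108] 1.2386062566077019e-24
hover 0 [ 0.9652 -0.0158  0.      1.9984 -0.5311  0.9667  1.3193] 5.461265039137124e-29
hover 0.4 [ 0.5717 -0.0148  0.4     1.9964 -0.5254  0.9684  1.3233] 6.532357295247268e-30
hover 0.8 [ 0.1794 -0.0117  0.8     1.9916 -0.5238  0.9708  1.33  ] 1.5221351458671698e-21
hover 1.2 [-0.2016  0.0043  1.2     1.9826 -0.5407  0.9817  1.3537] 1.1256726956533642e-28
```

```bash
python3 - <<'E'
s=open('kin.py').read()
s=s.replace("F[0][:,[0]],F[2][:,[0,2]],F[4][:,[0,2]],F[6][:,2],F[5][:,0]]","F[0][:,:2],F[2],F[4],F[6][:,2],F[5][:,0]]")
s=s.replace("L=np.linalg.lstsq(A,b,rcond=1e-4)[0]","L=np.linalg.lstsq(np.vstack([A,.002*np.eye(A.shape[1])]),np.r_[b,np.zeros(A.shape[1])],rcond=None)[0]")
open('kin.py','w').write(s)
E
cat > sim.py <<'E'
from kin import *
def step(q,p,R,n=12):
    for _ in range(n):
        x,Q=fk(q);e=np.r_[p-x,(R*Q.inv()).as_rotvec()]
        J=np.zeros((6,7))
        for i in range(7):
            d=q.copy();d[i]+=1e-5;y,W=fk(d);J[:3,i]=(y-x)/1e-5;J[3:,i]=(W*Q.inv()).as_rotvec()/1e-5
        free=np.ones(7,bool)
        for k in range(4):
            Jf=J*free;dq=Jf.T@np.linalg.solve(Jf@Jf.T+1e-5*np.eye(6),e)
            bad=free&((q+dq<lo)|(q+dq>hi))
            if not bad.any():break
            free&=~bad
        q=np.clip(q+dq,lo,hi)
    return q
def run(q,rows,p=None,R=None):
    q=np.array(q,float);p0,R0=fk(q)
    p=p0 if p is None else p;R=R0 if R is None else R
    for a in rows:
        p=p+np.array(a[:3])/100;R=Ro.from_rotvec(a[3:6])*R;q=step(q,p,R,3)
    return q,p,R
E
python3 kin.py | head -1; python3 - <<'E'
from sim import *
np.set_printoptions(precision=3,suppress=True)
# check: easel hover -> S3
q=S[1][0]
rows=[[.35,-.01,4.7,0,0,0]]+[[.9,-2.3,0,0,0,.01]]+[[.9,-4.6,0,0,0,.02]]*7+[[-1.3,-4.6,0,0,0,.02]]*7+[[-1.3,-4.6,-2,0,0,.02],[0,-1.7,-2.5,0,0,.006],[0,0,-2.5,0,0,0]]
a=run(q,rows);print(a[0],"meas",S[2][0])
b=run(S[2][0],[[2,-2,1,0,0,-.006],[3,-2,1,0,0,0],[2,-1,0,0,0,0]]);print(b[0],b[1],fk(b[0])[0],"meas",S[3][0])
E
```

```text
0.0013369339102160282 [-1, 1, -1, 1, -1, 1, -1] [ 0.0001 -0.0001 -1.      0.    ] L [ 0.258  -0.     -0.0217 -0.0007 -0.0239  0.4497 -0.0003  0.0002  0.4905
[-0.46  -0.405  1.172  2.101  0.018  0.847  0.815] meas [-0.4682, -0.4073, 1.1473, 2.1134, 0.0335, 0.836, 0.7663]
[-0.613 -0.344  1.266  1.989 -0.005  0.875  0.766] [ 0.479 -0.38   0.208] [ 0.449 -0.354  0.223] meas [-0.7876, -0.4998, 1.3392, 1.9629, 0.241, 0.8869, 0.5671]
```

The drift model reproduces the observed joints well. I'll search in simulation for a simple detour (waypoints in free air) that brings the arm to the stand with joint margin.

```bash
cat > srch.py <<'E'
from sim import *
import sys
from multiprocessing import Pool
q0=np.array(S[-1][0])
END=[([.454,-.343,.20],.09,.5),([.454,-.343,.09],.09,.5),([.49,-.34,.084],.09,0.),([.49,-.34,.2],.09,0.)]
def go(q,p,R,wp):
    P,T=np.array(wp[0]),tool(wp[1],wp[2]);rv=(T*R.inv()).as_rotvec()
    n=int(np.ceil(max(np.linalg.norm(P-p)/.045,np.linalg.norm(rv)/.15,1)));mar=9;bad=0
    for i in range(1,n+1):
        q=step(q,p+(P-p)*i/n,Ro.from_rotvec(rv*i/n)*R,2);mar=min(mar,np.minimum(q-lo,hi-q)[:6].min())
        x,Q=fk(q);bad=max(bad,np.linalg.norm(x-p-(P-p)*i/n))
    return q,P,T,n,mar,bad
def cand(seed):
    g=np.random.default_rng(seed);k=g.integers(1,4)
    W=[([.46,-.30,.26],.09,.3)]+[([g.uniform(.42,.62),g.uniform(-.5,.2),g.uniform(.26,.42)],g.uniform(-1.2,1.2),g.uniform(-.2,.5)) for _ in range(k)]
    W=[([round(float(v),2) for v in a],round(float(b),1),round(float(c),1)) for a,b,c in W]
    q=q0;p,R=fk(q);N=0;B=0;m=[]
    for w in W+END:
        q,p,R,n,mar,bad=go(q,p,R,w);N+=n;m.append(mar);B=max(B,bad)
    return min(m[2:]),min(m[-4:]),B,N,W,q
if __name__=="__main__":
    with Pool() as P:r_=P.map(cand,range(int(sys.argv[1])),chunksize=1)
    np.set_printoptions(precision=3,suppress=True)
    r_=[x for x in r_ if x[3]<90 and x[2]<.03];print(len(r_))
    for x in sorted(r_,key=lambda x:-min(x[0],x[1]))[:6]:print(x)
E
sed -i 's/^from bench import r/from bench import r/' h.py; nproc; export OMP_NUM_THREADS=1; time timeout 500 python3 srch.py 120
```

```text
4
24
(np.float64(0.30626469646947463), np.float64(0.30626469646947463), np.float64(0.0001273930586715487), 49, [([0.46, -0.3, 0.26], 0.1, 0.3), ([0.47, 0.06, 0.35], -1.0, 0.1), ([0.52, -0.39, 0.38], -0.9, 0.1), ([0.52, -0.2, 0.35], 0.6, 0.5)], array([-0.221,  0.401,  0.971,  1.614, -0.34 ,  1.308,  0.892]))
(np.float64(0.30567885306640274), np.float64(0.30567885306640274), np.float64(0.00012274019437248572), 39, [([0.46, -0.3, 0.26], 0.1, 0.3), ([0.6, 0.02, 0.4], -0.7, 0.3), ([0.55, -0.3, 0.31], 0.8, -0.0)], array([-0.235,  0.409,  0.994,  1.615, -0.352,  1.311,  0.902]))
(np.float64(0.28048029815615627), np.float64(0.30930725665642633), np.float64(0.00014566641165504027), 52, [([0.46, -0.3, 0.26], 0.1, 0.3), ([0.58, -0.14, 0.31], -1.1, 0.1), ([0.5, -0.47, 0.27], 1.2, 0.3), ([0.47, -0.2, 0.42], 1.0, 0.4)], array([-0.147,  0.364,  0.859,  1.611, -0.283,  1.297,  0.847]))
(np.float64(0.25084944759042127), np.float64(0.30745990562558356), np.float64(0.00013562663262829528), 37, [([0.46, -0.3, 0.26], 0.1, 0.3), ([0.44, -0.25, 0.31], -1.1, 0.4), ([0.43, -0.5, 0.36], -1.1, -0.1)], array([-0.192,  0.385,  0.926,  1.613, -0.316,  1.303,  0.873]))
(np.float64(0.22539318332995895), np.float64(0.23007228051138906), np.float64(0.0003744168244250842), 43, [([0.46, -0.3, 0.26], 0.1, 0.3), ([0.42, 0.19, 0.38], 0.1, -0.0), ([0.54, -0.25, 0.35], -0.6, -0.2)], array([-0.303,  0.463,  1.11 ,  1.617, -0.424,  1.329,  0.959]))
(np.float64(0.22239699442660488), np.float64(0.3142791123223061), np.float64(0.00016281305248046105), 44, [([0.46, -0.3, 0.26], 0.1, 0.3), ([0.45, -0.11, 0.32], -0.7, 0.1), ([0.51, -0.07, 0.38], -1.2, -0.0), ([0.54, -0.44, 0.42], 0.8, -0.2)], array([-0.03 ,  0.326,  0.697,  1.606, -0.216,  1.289,  0.792]))
real	0m14.186s
user	0m51.328s
sys	0m0.211s
```

A detour with margin exists: via (.46,-.30,.26), then (.60,.02,.40) with yaw -0.7, then (.55,-.30,.31) with yaw 0.8, then hover. I'll fly it leg by leg.

```bash
python3 - <<'E'
from h import *
W=[([.46,-.3,.26],.1,.3),([.6,.02,.4],-.7,.3),([.55,-.3,.31],.8,0.),([.454,-.343,.20],.09,.5)]
s=r.read_state();p,R=s["ee_pos"],Ro.from_quat(s["eef_rot"])
for P,y,l in W:
    T=tool(y,l);rv=(T*R.inv()).as_rotvec();d=np.array(P)-p;n=int(np.ceil(max(np.linalg.norm(d)/.045,np.linalg.norm(rv)/.15)))
    print(n,np.round(d*100/n,2),np.round(rv/n,4));p,R=np.array(P),T
E
```

```text
3 [0.01 1.26 2.88] [0.001  0.0686 0.0157]
9 [1.56 3.56 1.56] [ 0.      0.     -0.0889]
11 [-0.45 -2.91 -0.82] [-0.0015  0.03    0.1353]
6 [-1.6  -0.72 -1.83] [ 0.0366 -0.0768 -0.1158]
```

Request:
play_rows(
  commands=[
    [0, 1.26, 2.88, 0.001, 0.0686, 0.0157, 0],
    [0, 1.26, 2.88, 0.001, 0.0686, 0.0157, 0],
    [0, 1.26, 2.88, 0.001, 0.0686, 0.0157, 0],
    [1.56, 3.56, 1.56, 0, 0, -0.0889, 0],
    [1.56, 3.56, 1.56, 0, 0, -0.0889, 0],
    [1.56, 3.56, 1.56, 0, 0, -0.0889, 0],
    [1.56, 3.56, 1.56, 0, 0, -0.0889, 0],
    [1.56, 3.56, 1.56, 0, 0, -0.0889, 0],
    [1.56, 3.56, 1.56, 0, 0, -0.0889, 0],
    [1.56, 3.56, 1.56, 0, 0, -0.0889, 0],
    [1.56, 3.56, 1.56, 0, 0, -0.0889, 0],
    [1.56, 3.56, 1.56, 0, 0, -0.0889, 0],
    [0, 0, 0, 0, 0, 0, 0],
  ],
)

```text
time: 11.58
ee_pos: [0.6014, 0.0262, 0.4001]
eef_rot: [0.93, -0.336, 0.141, 0.051]
ft_force: [-0.3, -1.3, -1.2]
width: 0.0101
```

Request:
play_rows(
  commands=[
    [-0.45, -2.91, -0.82, -0.0015, 0.03, 0.1353, 0],
    [-0.45, -2.91, -0.82, -0.0015, 0.03, 0.1353, 0],
    [-0.45, -2.91, -0.82, -0.0015, 0.03, 0.1353, 0],
    [-0.45, -2.91, -0.82, -0.0015, 0.03, 0.1353, 0],
    [-0.45, -2.91, -0.82, -0.0015, 0.03, 0.1353, 0],
    [-0.45, -2.91, -0.82, -0.0015, 0.03, 0.1353, 0],
    [-0.45, -2.91, -0.82, -0.0015, 0.03, 0.1353, 0],
    [-0.45, -2.91, -0.82, -0.0015, 0.03, 0.1353, 0],
    [-0.45, -2.91, -0.82, -0.0015, 0.03, 0.1353, 0],
    [-0.45, -2.91, -0.82, -0.0015, 0.03, 0.1353, 0],
    [-0.45, -2.91, -0.82, -0.0015, 0.03, 0.1353, 0],
    [0, 0, 0, 0, 0, 0, 0],
  ],
)

```text
time: 13.08
ee_pos: [0.5493, -0.3019, 0.309]
eef_rot: [0.921, 0.389, -0.001, 0.0]
ft_force: [0.3, 0.2, -1.5]
width: 0.01
```

```bash
python3 - <<'E'
from h import *
np.set_printoptions(precision=3,suppress=True)
s=r.read_state();print(s["time"],s["ee_pos"],s["joint_positions"],delta([.454,-.343,.2],tool(.09,.5)))
E
```

```text
13.075 [ 0.549 -0.302  0.309] [-0.108  0.361  0.733  1.344 -0.237  1.526  1.401] (array([ -9.53,  -4.11, -10.9 ]), array([ 0.22 , -0.464, -0.694]))
```

Request:
play_rows(
  commands=[
    [-1.59, -0.68, -1.82, 0.0367, -0.0773, -0.1157, 0],
    [-1.59, -0.68, -1.82, 0.0367, -0.0773, -0.1157, 0],
    [-1.59, -0.68, -1.82, 0.0367, -0.0773, -0.1157, 0],
    [-1.59, -0.68, -1.82, 0.0367, -0.0773, -0.1157, 0],
    [-1.59, -0.68, -1.82, 0.0367, -0.0773, -0.1157, 0],
    [-1.59, -0.68, -1.82, 0.0367, -0.0773, -0.1157, 0],
    [0, 0, 0, 0, 0, 0, 0],
    [0, 0, 0, 0, 0, 0, 0],
  ],
)

```text
time: 14.08
ee_pos: [0.4562, -0.3395, 0.2019]
eef_rot: [0.967, 0.045, 0.249, -0.011]
ft_force: [1.2, -0.2, -0.7]
width: 0.0099
```

```bash
python3 - <<'E'
from h import *
np.set_printoptions(precision=3,suppress=True)
slot=np.array([.4905,-.339,.008]);yaw=.09;f=np.array([np.cos(yaw),np.sin(yaw),0])
foot=slot+f*.0005+[0,0,.045];z=axes(yaw,.5)[2]
s=r.read_state();print(s["time"],s["ee_pos"],s["joint_positions"],delta(foot+.076*z,tool(yaw,.5)))
w=r.camera("wrist");np.savez("w4.npz",**w);cv2.imwrite("pics/w4.png",cv2.resize(w["img"][80:240,170:350,::-1],(720,640),interpolation=cv2.INTER_CUBIC)[:600])
T=Ro.from_quat(s["eef_rot"]).as_matrix();ft=s["ee_pos"]+.076*T[:,2]
k=lambda p:(proj(w,p)-[170,80])*4
print("foot",ft,"foot y+ corners",k(ft-.045*T[:,1]-.005*T[:,0]),k(ft-.045*T[:,1]+.005*T[:,0]),k(ft+.045*T[:,1]))
yp=np.array([-f[1],f[0],0])
for o,h in((.0065,.028),(-.0065,.016),(-.0175,.027)):print(k(slot+f*o+[0,0,h]+.065*yp),k(slot+f*o+[0,0,h]-.0*yp))
E
```

```text
14.075 [ 0.456 -0.339  0.202] [-0.058 -0.039  0.849  2.007 -0.465  0.882  1.137] (array([-0.14, -0.27, -8.22]), array([ 0.001,  0.003, -0.003]))
foot [ 0.493 -0.336  0.135] foot y+ corners [309.433 271.142] [356.471 271.162] [332.657 657.959]
[178.108 173.871] [185.184 396.04 ]
[120.655 173.211] [130.56  392.746]
[ 95.097 174.715] [106.796 403.925]
```

View pics/w4.png

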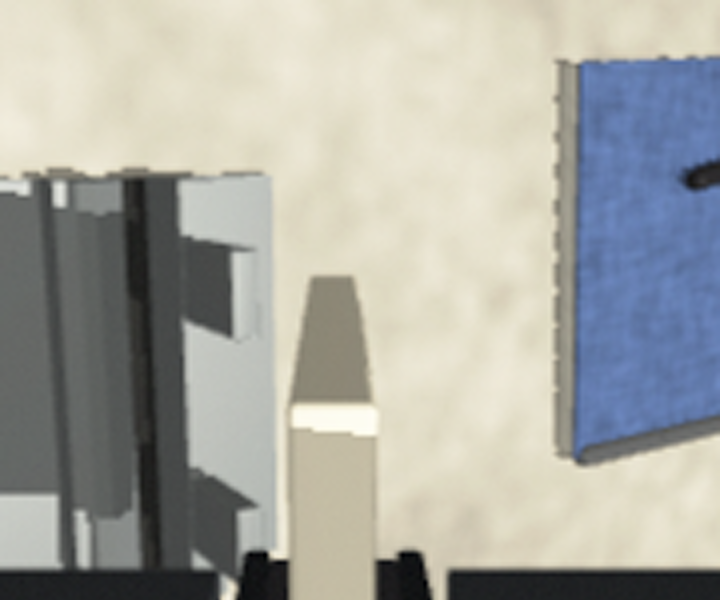

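The view matches the prediction: the foot is at (310–352, 276), the far-wall edge runs from (178,178) to (185,396), and the yaw agrees. Next I lower toward the slot mouth, slightly on the robot side.

Request:
play_rows(
  commands=[
    [-0.59, -0.31, -1.9, 0, 0.003, -0.003, 0],
    [0, 0, -2, 0, 0, 0, 0],
    [0, 0, -2, 0, 0, 0, 0],
    [0, 0, -2, 0, 0, 0, 0],
    [0, 0, -0.8, 0, 0, 0, 0],
    [0, 0, -0.8, 0, 0, 0, 0],
    [0, 0, 0, 0, 0, 0, 0],
    [0, 0, 0, 0, 0, 0, 0],
  ],
)

```text
time: 15.12
ee_pos: [0.4495, -0.3434, 0.1064]
eef_rot: [0.968, 0.043, 0.247, -0.01]
ft_force: [0.1, -0.1, 0.1]
width: 0.01
```

```bash
cat > foot.py <<'E'
from h import *
np.set_printoptions(precision=4,suppress=True)
slot=np.array([.4905,-.339,.008]);yaw=.09;f=np.array([np.cos(yaw),np.sin(yaw),0]);yp=np.array([-f[1],f[0],0])
def rep():
    v=[]
    for _ in range(1):
        s=r.read_state();T=Ro.from_quat(s["eef_rot"]).as_matrix();d=s["ee_pos"]+.076*T[:,2]-slot
    zt=-T[:,2];lean=np.arcsin(-zt@f)
    print("t",s["time"],"foot in slot mm",1e3*np.array([d@f,d@yp,d[2]]),"lean",lean,"yaw",np.arctan2(T[1,0],T[0,0]),"F",s["ft_force"],"M",s["torque"],"q",s["joint_positions"])
    return s
def want(xf,yf,zf,lean):
    return delta(slot+xf/1e3*f+yf/1e3*yp+[0,0,zf/1e3]+.076*axes(yaw,lean)[2],tool(yaw,lean))
E
python3 -c "
from foot import *
rep();print(want(.3,0,17,.5))"
```

```text
t 15.125 foot in slot mm [-4.7844 -0.8186 31.6808] lean 0.4998314049947299 yaw 0.08909263662733488 F [ 0.1367 -0.1418  0.0517] M [-0.1841  0.6862 -0.0318] q [-0.0006  0.1516  0.8668  2.1078 -0.7733  0.772   1.4563]
(array([ 0.5 ,  0.11, -1.47]), array([ 0.0014, -0.    ,  0.0016]))
```

Request:
play_rows(
  commands=[
    [0.25, 0.05, -0.5, 0, 0, 0, 0],
    [0.25, 0.05, -0.5, 0, 0, 0, 0],
    [0, 0, -0.4, 0, 0, 0, 0],
    [0, 0, 0, 0, 0, 0, 0],
    [0, 0, 0, 0, 0, 0, 0],
  ],
)

```text
time: 15.75
ee_pos: [0.4541, -0.3422, 0.0918]
eef_rot: [0.968, 0.043, 0.247, -0.01]
ft_force: [-0.0, 0.0, -0.8]
width: 0.0098
```

```bash
python3 -c "
from foot import *
rep()
w=r.camera('side');cv2.imwrite('pics/s5.png',cv2.resize(w['img'][265:365,190:290,::-1],(600,600),interpolation=cv2.INTER_CUBIC))"
```

```text
t 15.75 foot in slot mm [-0.1369 -0.0879 17.0473] lean 0.4990891149252198 yaw 0.08856196237908681 F [-0.01    0.0439 -0.8371] M [-0.1515  0.7682  0.0041] q [ 0.0153  0.1911  0.8489  2.1134 -0.8316  0.7581  1.5024]
```

View pics/s5.png

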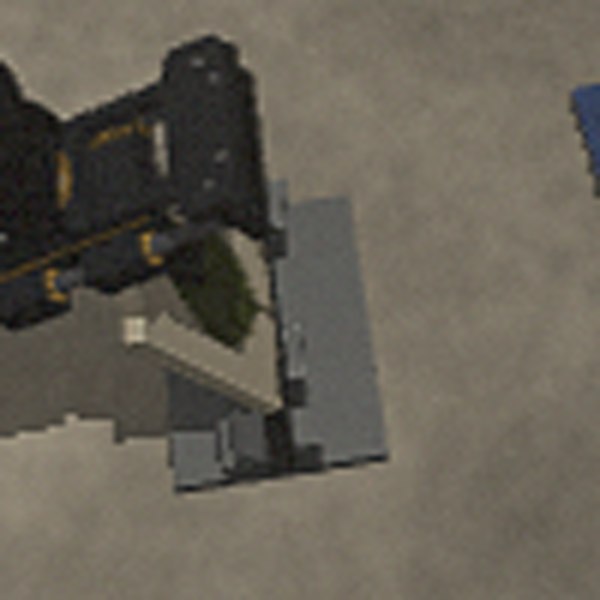

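The plaque's lower edge disappears into the slot at about (275,405) in the crop, leaning, with no contact force. I'll feel for the far wall to get an exact reference.

Request:
play_rows(
  commands=[
    [0.1, 0.01, -0.1, 0, 0, 0, 0],
    [0.1, 0.01, -0.1, 0, 0, 0, 0],
    [0, 0, 0, 0, 0, 0, 0],
  ],
)

```text
time: 16.18
ee_pos: [0.4561, -0.3419, 0.0896]
eef_rot: [0.968, 0.043, 0.247, -0.01]
ft_force: [-0.3, -0.3, -0.7]
width: 0.0099
```

```bash
python3 -c "
from foot import *
rep()"
```

```text
t 16.175 foot in slot mm [ 1.8126  0.0558 14.8662] lean 0.4988208519535729 yaw 0.08876770851234218 F [-0.2689 -0.3257 -0.7343] M [-0.22    0.91    0.0196] q [ 0.0172  0.1989  0.8448  2.1123 -0.8413  0.7562  1.508 ]
```

Request:
play_rows(
  commands=[
    [0.1, 0.01, 0, 0, 0, 0, 0],
    [0.1, 0.01, 0, 0, 0, 0, 0],
    [0, 0, 0, 0, 0, 0, 0],
  ],
)

```text
time: 16.55
ee_pos: [0.4567, -0.3421, 0.0892]
eef_rot: [0.968, 0.042, 0.246, -0.011]
ft_force: [-11.1, 0.3, 4.6]
width: 0.0096
```

```bash
python3 -c "
from foot import *
rep()"
```

```text
t 16.55 foot in slot mm [ 2.3266 -0.1714 14.402 ] lean 0.49735528307050464 yaw 0.08784626085307204 F [-11.1113   0.3034   4.5921] M [0.0215 2.6848 0.3645] q [ 0.0167  0.2017  0.8446  2.1105 -0.8417  0.7567  1.5061]
```

Contact came at foot x = 2.2 mm against 2.1 mm predicted, so the slot position is confirmed. I'll back off and compute the swing-while-lowering path.

```bash
python3 -c "
from foot import *
s=r.read_state();p=s['ee_pos'];print(want(1.5,0,14.5,.5))
P=[(1.5,14.5,.5),(1.3,13.1,.4),(1.1,11.7,.3),(.9,9.2,.2),(.8,5,.1),(.5,3,0),(.5,0,0)]
P=[slot+a/1e3*f+[0,0,b/1e3]+.076*axes(yaw,t)[2] for a,b,t in P]
for a,b in zip(P,P[1:]):print((b-a)*100)
print(.1*yp)"
```

```text
(array([-0.1, -0. ,  0. ]), array([ 0.0007, -0.0026,  0.0024]))
[0.6614 0.0597 0.1904]
[0.6908 0.0623 0.1205]
[ 0.7132  0.0644 -0.0621]
[ 0.7382  0.0666 -0.3065]
[ 0.7258  0.0655 -0.162 ]
[ 0.   0.  -0.3]
[-0.009   0.0996  0.    ]
```

Request:
play_rows(
  commands=[
    [-0.22, -0.02, 0, 0, 0, 0, 0],
    [0.33, 0.03, 0.095, -0.0045, 0.0498, 0, 0],
    [0.33, 0.03, 0.095, -0.0045, 0.0498, 0, 0],
    [0.345, 0.031, 0.06, -0.0045, 0.0498, 0, 0],
    [0.345, 0.031, 0.06, -0.0045, 0.0498, 0, 0],
    [0, 0, 0, 0, 0, 0, 0],
    [0, 0, 0, 0, 0, 0, 0],
  ],
)

```text
time: 17.42
ee_pos: [0.4696, -0.3406, 0.0928]
eef_rot: [0.988, 0.044, 0.149, -0.006]
ft_force: [-0.7, -0.0, -1.3]
width: 0.0098
```

```bash
python3 -c "
from foot import *
rep();print(want(.9,0,9.2,.2))"
```

```text
t 17.425 foot in slot mm [ 1.4838  0.2182 12.1683] lean 0.29983134385333765 yaw 0.08892904665446506 F [-0.671  -0.0493 -1.2822] M [-0.2396  0.5547 -0.0227] q [-0.112   0.2867  0.895   1.9752 -0.5976  0.8611  1.1972]
(array([ 0.68,  0.03, -0.11]), array([-0.0078,  0.0995,  0.0014]))
```

Request:
play_rows(
  commands=[
    [0.34, 0.02, -0.05, -0.004, 0.05, 0, 0],
    [0.34, 0.02, -0.05, -0.004, 0.05, 0, 0],
    [0.37, 0.033, -0.15, -0.0045, 0.05, 0, 0],
    [0.37, 0.033, -0.15, -0.0045, 0.05, 0, 0],
    [0, 0, 0, 0, 0, 0, 0],
    [0, 0, 0, 0, 0, 0, 0],
  ],
)

```text
time: 18.18
ee_pos: [0.4834, -0.3397, 0.0888]
eef_rot: [0.998, 0.044, 0.05, -0.002]
ft_force: [0.9, 0.3, -0.5]
width: 0.01
```

```bash
python3 -c "
from foot import *
rep();print(want(.5,0,3,0))"
```

```text
t 18.175 foot in slot mm [ 0.4938 -0.0794  5.1802] lean 0.10001118571131738 yaw 0.08791804021454137 F [ 0.94    0.3447 -0.5391] M [-0.1103  0.2193  0.058 ] q [-0.1656  0.4408  0.9122  1.819  -0.4909  1.0218  1.0289]
(array([ 0.76,  0.07, -0.18]), array([-0.0089,  0.0996,  0.0021]))
```

Request:
play_rows(
  commands=[
    [0.38, 0.035, -0.09, -0.0045, 0.05, 0.001, 0],
    [0.38, 0.035, -0.09, -0.0045, 0.05, 0.001, 0],
    [0, 0, -0.1, 0, 0, 0, 0],
    [0, 0, -0.1, 0, 0, 0, 0],
    [0, 0, 0, 0, 0, 0, 0],
    [0, 0, 0, 0, 0, 0, 0],
  ],
)

```text
time: 18.92
ee_pos: [0.4911, -0.3389, 0.0852]
eef_rot: [0.999, 0.045, -0.001, 0.0]
ft_force: [0.3, -0.4, -1.0]
width: 0.01
```

```bash
python3 -c "
from foot import *
rep()"
```

```text
t 18.925 foot in slot mm [ 0.5347 -0.0188  1.1653] lean -0.0011003553138838086 yaw 0.09024825943881554 F [ 0.3269 -0.3597 -1.0409] M [-0.0902  0.0068 -0.0348] q [-0.1717  0.5274  0.9088  1.7333 -0.4582  1.1099  0.9717]
```

Upright with no contact and about 1 mm left to go. I'll press gently to the floor.

Request:
play_rows(
  commands=[
    [0, 0, -0.1, 0, 0, 0, 0],
    [0, 0, -0.1, 0, 0, 0, 0],
    [0, 0, 0, 0, 0, 0, 0],
  ],
)

```text
time: 19.3
ee_pos: [0.4916, -0.3391, 0.0849]
eef_rot: [0.999, 0.045, -0.0, -0.0]
ft_force: [-6.0, 6.5, 20.5]
width: 0.0094
```

```bash
python3 -c "
from foot import *
rep()"
```

```text
t 19.3 foot in slot mm [ 1.031  -0.1421  0.9336] lean -0.0005091364766432843 yaw 0.09066329254832114 F [-5.9518  6.5084 20.5081] M [ 1.0982  1.7387 -0.123 ] q [-0.1707  0.5285  0.9082  1.7325 -0.4597  1.11    0.973 ]
```

Floor contact: 20 N at about 1 mm, which matches the small offset seen at the grasp. I'll relax, open and retreat upward.

Request:
play_rows(
  commands=[
    [0, 0, 0.15, 0, 0, 0, 0],
    [0, 0, 0, 0, 0, 0, 0],
    [0, 0, 0, 0, 0, 0, 1.6],
    [0, 0, 0, 0, 0, 0, 2.5],
    [0, 0, 0, 0, 0, 0, 4],
    [0, 0, 0, 0, 0, 0, 4],
    [0, 0, 0, 0, 0, 0, 4],
  ],
)

```text
time: 20.18
ee_pos: [0.4913, -0.3389, 0.0845]
eef_rot: [0.999, 0.045, -0.001, 0.0]
ft_force: [-0.0, 0.6, -0.9]
width: 0.0386
```

Request:
play_rows(
  commands=[
    [0, 0, 0.5, 0, 0, 0, 4],
    [0, 0, 1, 0, 0, 0, 4],
    [0, 0, 1.5, 0, 0, 0, 4],
    [0, 0, 2, 0, 0, 0, 4],
    [0, 0, 2.5, 0, 0, 0, 4],
    [0, 0, 3, 0, 0, 0, 4],
    [0, 0, 3, 0, 0, 0, 4],
    [-1, 3, 1, 0, 0, 0, 4],
    [-1, 3, 0, 0, 0, 0, 4],
    [-1, 3, 0, 0, 0, 0, 4],
    [-1, 3, 0, 0, 0, 0, 4],
    [0, 0, 0, 0, 0, 0, 4],
  ],
)

```text
time: 21.68
ee_pos: [0.4515, -0.217, 0.2305]
eef_rot: [0.999, 0.047, 0.0, -0.001]
ft_force: [0.2, -0.1, -0.5]
width: 0.0402
```

```bash
python3 -c "
from foot import *
rep()
w=r.camera('side');a=cv2.resize(w['img'][255:355,185:285,::-1],(400,400),interpolation=cv2.INTER_CUBIC)
t=r.camera('top');b=cv2.resize(t['img'][170:270,350:450,::-1],(400,400),interpolation=cv2.INTER_CUBIC)
cv2.imwrite('pics/f.png',cv2.convertScaleAbs(np.hstack([a,b]),alpha=1.4))
for nm,c,o in(('side',w,(185,255)),('top',t,(350,170))):
  for dy in(-.045,.045):
    for h in(.012,.12):print(nm,dy,h,(proj(c,slot+f*.001+yp*dy+[0,0,h])-o)*4)"
```

```text
t 21.675 foot in slot mm [-27.8624 125.1908 146.4982] lean 0.0003576693999330745 yaw 0.09399494213021986 F [ 0.2031 -0.0741 -0.5238] M [-0.1343  0.0788  0.0067] q [-0.6645  0.0358  1.066   1.8113 -0.0347  1.3139  0.504 ]
side -0.045 0.012 [199.3767 314.5089]
side -0.045 0.12 [193.3454 252.5649]
side 0.045 0.012 [185.545  192.9126]
side 0.045 0.12 [178.7426 124.7384]
top -0.045 0.012 [215.6498 144.3808]
top -0.045 0.12 [266.2264 140.9196]
top 0.045 0.012 [110.5784 156.1365]
top 0.045 0.12 [152.386  153.6581]
```

View pics/f.png

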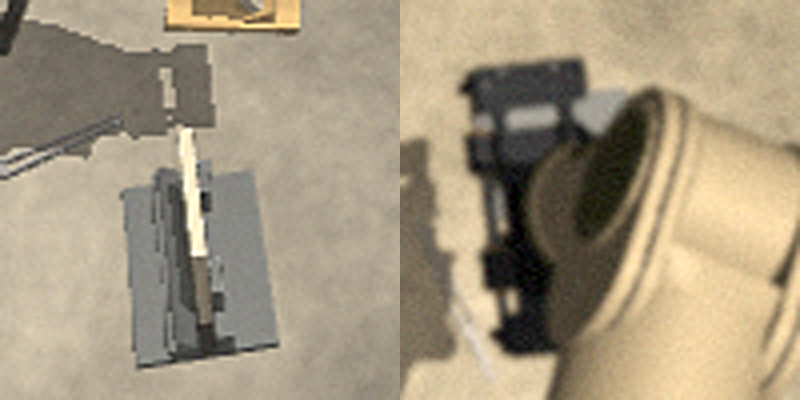

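The side crop shows the plaque upright in the slot between the stand's ends. Its top edge runs (185,128)–(197,252), against a predicted (179,125)–(193,253) for fully seated, so the height is right and it rests lightly toward the posts. The gripper is clear, so I'll hand it in.

```bash
python3 -c "
from h import *
print(r.close_job(),r.read_state()['time'])"
```

```text
the job is handed in; nothing more can be done
the job is handed in; nothing more can be done
```

The leaf plaque is standing upright in the grey stand's slot and the job is handed in, with about 22 s on the robot's clock at the last check. I drew it off its easel along the lean and set its bottom edge into the slot still leaning 0.5 rad. I then swung it upright while lowering it to the floor, let go and backed away.

**Checks that agreed**
- **Far wall:** contact came at 2.2 mm against 2.1 mm predicted.
- **Slot floor:** contact was felt at about 20 N. It came about 1 mm higher than calculated, which fits the small height offset at the grasp.
- **Side picture after release:** the top edge is at the fully seated height within about a pixel, and the plaque's width lies inside the slot. The gripper was clear, with no force on the wrist.

**Checks that disagreed or could not be made**
- **Tilt:** the top edge is about 1–1.5 camera pixels (roughly 3 mm) further from the robot than exactly vertical. This fits it resting lightly on the backrest posts within the slot's play.
- **Top camera:** the arm hid the stand in the last top view, so that view confirms nothing.
- **Joint limits:** joints 2 and 3 came within about 1 mrad of their limits on the way over. I took a short detour to bring them back, and no reading passed a limit.
- **Other plaques:** I never went near the flower and fern plaques, but took no last close look at them.

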